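Lock the mixer in slow gear and fit its dough tool

ROBOT

A 6-joint arm with a two-finger parallel gripper is mounted at the origin on a cart in front of the work surface, level with it; the furniture and walls round the work are solid. World frame = base frame: x ahead of the robot, y to its left, z up, the work surface at z = 0. Lengths are in m, angles in degrees, forces in N, time in s.
With the tool pointing down it reaches from about 0.35 to 0.85 m from the base axis. Payload 8.1 kg.
Tool frame: the origin (TCP) lies between the finger pads; the fingertips stand env.nose_length ahead of it and the grasp point (between the pads) lies 11 mm behind it (env.nose_length is the distance from the TCP to the fingertips, in m); z points along the fingers, y is the line along which they close (so a half turn about z gives the same grasp; the last joint's range is limited). The gripper opens to 85 mm and grips with 20 to 120 N. Pads are 22 mm wide; open, the fingers measure 114 mm over their backs; the gripper's body (76 mm by 85 mm) begins 54 mm behind the grasp point. The pads swing forward as they close: fully open they stand 13 mm farther back than shut.
Start: joints at [-76.054, 7.471, 85.268, -0, 87.261, -4.893], TCP at [0.194, -0.568, 0.239] pointing down, gripper open.
Joint ranges: [-169.43, 169.43], [-51.17, 129.36], [1.28, 143.12], [-76.62, 256.62], [0, 156.53], [-152.29, 152.29]. Speed limits (degrees/s): [136.94, 136.94, 159.86, 180, 180, 180].

INTERFACE

Orientations are given as a 3x3 rotation matrix whose columns are the frame's x, y, z axes.
In Python, from station import telemetry, vision, order, env gives the robot as it stands. The module is installed in compiled form; this text tells all that it offers.
- The arm moves only by the tool step_arm, never from a script. Its argument "steps" is a list of rows, each a list of 3 entries, a list of its own where there are three numbers: the shift along the tool's x, y, z as a fraction of full scale, then the turn, a rotation vector about the tool's x, y, z as a fraction of full scale, then the opening, from -1 (shut) to 1 (fully open). In form: [[[tx, ty, tz], [rx, ry, rz], hand], ...]. A call has exactly 8 rows; each row shifts and turns the commanded pose from where the row before left it, along the tool's axes as they then stand; what a row does not reach is not made up. Full scale, the value 1, is 0.03 m for a shift and 5 degrees for a turn. A row lasts 1/8 s, in which the tool goes at most 62.5 mm and 10.7 degrees, less where a joint would pass 70% of its speed; a pose out of reach is approached as far as the arm can. A call with a number of a shift or a turn outside -1 to 1 is refused whole. A call with a gripper value outside its range is refused whole. The fingers move at their own pace and stop on an object; "force" is the grip in N (left out, the last holds). Time passes only in rows, so rows that do not move let the fingers close, or fill a call up. It gives the time, the measured TCP pose, the force, the opening and the grip force at its end, in the units of the state.
- telemetry.read_state(): the state, without advancing time (a new reading comes with each control period).
- vision.snapshot(name): name is "side" or "top" or "wrist"; returns a dict with "color" (384x512x3 uint8, red, green, blue), "z_map" (384x512 float32, m along the optical axis (not along the pixel's ray), 0 where there is no reading), "fx", "fy", "cx", "cy" (pixels), "k1" (the pictures are not rectified: a ray, as slopes to the right and down, at radius r is drawn at 1 + k1 r^2 times it, then the intrinsics apply), "world_from_camera" (4x4, takes a point from camera to world coordinates). Camera axes: x right, y down, z forward; pixel columns grow to the right and rows downward; lengths in m; the calibration is good to about 2 mm. A picture is of the moment at which its call begins.
- order.job_done(): hands the job in; it is judged then, once.
The state is a dict: "clock": time; "joint_positions": joint angles; "joint_vel": joint speeds; "effort": joint torques, N m; "tcp_pos": TCP position; "eef_rot": TCP orientation; "contact_force": force on the tool from outside, world axes, zero at the start; "torque": the same for the moment, N m; "opening": finger opening in m; "gripper_force": force on a finger pad.
Only numpy, scipy, OpenCV 4.12 (cv2) and the standard library are available. Lean on these libraries where they do the work, as an engineer would, in place of code of your own. Each camera call takes 0.05 s, during which the arm holds its last target. There are 200 camera calls.

TASK

Get the kitchen machine ready for dough: throw its gear lever into the slow-gear notch, the one with the red dot, so that the spindle no longer turns freely. Then lift the dough tool (it has a black grip block at the top of its stem), lower it upright onto the spindle in the bowl, turn it until the splines mesh, and push it fully home against the spring collar. Finish still gripping the tool and keeping it pressed fully down, because the spring lifts it if you let go and I still have to slip in the retaining clip; the lever must still be in its notch, and the jars, mug, tin, salt mill and lemon left where they are.

Things in the scene. Friction and masses are not known exactly. Their poses are not given: they have to be found in the camera images.
- mixer: low white kitchen machine, fixed, 212 mm deep, 295 mm wide, deck 60 mm above its feet, on a bamboo board; its place and yaw vary. Origin on the spindle axis at the feet; z up, -x its front (roughly towards the robot), -y the block with the gear lever. On the deck an open steel bowl, 190 mm across at the rim, which stands 115 mm above the origin; bowl floor 64 mm above the origin
- seat (a point): centre of the flat rim (54 mm across) of the steel chimney in the middle of the bowl, on the spindle axis, 76 mm above the mixer's origin, 39 mm below the bowl's rim; axes as the mixer's. The tool is home when its underside is here
- spline (a point): top of the spindle's splines, on its axis, 25 mm above the seat; turns with the spindle. Six straight steel ridges every 60 degrees, one along this frame's x axis: 36 mm over the ridges, each 6 mm wide (4 mm in the top 2 mm), reaching down to the seat; core 22 mm. Angle random at the start
- nose (a point): top of the spindle: a plain round pilot nose above the splines, 8 mm tall, 22.6 mm across, 15 mm at the top; axes as the spline frame. In neutral the spindle turns freely; in the slow notch a dog drops between twelve hidden pins: the spindle may turn up to 15 degrees as it locks and is then held within about 3 degrees
- collar (a joint): white spring collar ring, 45 mm across, round the foot of the splines; 0 = up, its top 7 mm above the seat; grows (m) as it is pressed down, 0.007 = flush with the seat. Spring: 5.6 N to start it moving, 10.5 N at 7 mm; the tool's hub then rests on the steel chimney rim.
- gear_lever (a joint): rad: 0 fast notch (blue dot, next to the bowl), about 0.5 neutral (white dot, lever along the mixer's -x), 1.0 slow notch (red dot, away from the bowl, at the end stop). Swings level; grows counter-clockwise from above. A sprung ball clicks over humps at 0.20 and 0.82 (about 2 to 4 N at the knob) and holds it in a notch. Starts in fast or neutral
- lever_knob (a point): gripping point on the axis of the lever's upright black knob (18 mm diameter, 38 mm tall): knob top 15 mm above, knob foot 23 mm below, deck 36 mm below this point; 75 mm from the pivot. The flat lever arm runs from the knob's foot to the pivot
- lever_pivot (a point): the lever's vertical pivot axis at deck height, 150 mm from the spindle axis along the mixer's -y; frame as the mixer's
- red_dot (a point): the red dot painted on the deck, 12 mm across, just beyond the end of the lever's slow notch, 90 mm from the pivot; axes as the mixer's
- dough_tool: dough tool, 93 mm tall, about 0.25 kg, standing upright on the board; origin at the centre of the hub's underside, z up the stem. Grey round hub 48 mm across; above it a tapering stem and a black grip block, 59 to 93 mm above the origin. Two bent steel kneading arms reach 69 mm from the axis, lowest 6 mm above the underside
- socket (a point): centre of the opening in the hub's underside, axes as the tool's: 40 mm wide, 36 mm deep, with six inner splines (5 mm wide, 18 mm tall from the underside, 26 mm across between facing ones) at 30, 90, 150... degrees from x. It meshes when its x axis is a multiple of 60 degrees from the spline frame's x axis, to about 5 degrees
- tool_grip (a point): centre of the tool's black grip block, 77 mm above the tool's underside, axes as the tool's: 36 mm along x, 24 mm between the flats facing +y and -y, 34 mm tall
- spice_jar_4: spice jar, 41 mm across, 105 mm tall, dark lid; bystander on the worktop to the left; origin under its centre
- spice_jar_5: spice jar, 41 mm across, 105 mm tall, brown lid; bystander on the worktop to the left, nearest to the tool; origin under its centre
- mug_1: small white mug, 55 mm tall; bystander on the left
- tin_1: flat green tin, 86 mm across, 40 mm tall; bystander on the left
- mill_2: small grey salt mill, 44 mm across, 90 mm tall; bystander at the back left
- lemon: yellow lemon, 71 mm long; bystander at the back of the board

How it is judged (in metres and radians):
On the way, in this order (a step that is already met when the one before it is completed fails the run):
1. the gear lever is thrown into the red-dot slow notch while the tool is still off the spindle (value of joint gear_lever above 0.93 rad and horizontal distance between dough_tool and seat above 0.05 m), for 0.3 s.
2. the tool's splines have meshed with the spindle's and the hub slides down over them (z of dough_tool in the frame of seat below 0.016 m and horizontal distance between dough_tool and seat below 0.004 m and angle between dough_tool's own z axis and vertical below 0.1 rad and value of joint gear_lever above 0.93 rad), for 0.1 s.
At the end, for the whole second after the job is handed in: Through the last second the gear lever is in the slow notch (over 0.93 rad), the dough tool sits upright (within 0.08 rad) on the spindle, centred within 4 mm, its underside within 2 mm of the seat with the spring collar pressed down over 5 mm, at rest, and the fingers still hold it (over 3 N) (value of joint gear_lever above 0.93 rad and value of joint collar above 0.005 m and z of dough_tool in the frame of seat below 0.002 m and horizontal distance between dough_tool and seat below 0.004 m and angle between dough_tool's own z axis and vertical below 0.08 rad and contact force between the fingers and dough_tool above 3 N and linear speed of dough_tool below 0.02 m/s); the arm keeps its last pose, push and grip.
It fails at once if a jar, the mug, the tin, the salt mill or the lemon is pushed more than 25 mm from its place (distance of any of spice_jar_4, spice_jar_5, mug_1, tin_1, mill_2, lemon from where it was at the start of the episode above 0.025 m).
It also fails if it takes over 61 s, if anything falls off the work surface, if the arm or the gripper's body presses on something with over 40 N, if the wrist force passes 120 N, or if a joint passes its speed limit or range.

## Working session

There is one attempt and no reset: what is moved stays moved. The work goes in short steps, Python scripts to look and compute and a tool call to move; the robot and the scene stay as the last step left them, time stands still between calls to the robot, and variables do not carry over. Pictures are saved under pics/ and viewed, at most 10 in all, crops included, and the job is handed in when it is done.

Besides the shell and the picture viewer there is one more tool, called after "Call:" as name(argument=value, ...) on one line, values as JSON. step_arm: Moves the arm, as the interface text tells. Shift numbers are shares of 0.03 m and turn numbers shares of 5 degrees, none past 1 either way. Its arguments: {"type":"object","properties":{"steps":{"type":"array","items":{"type":"array"}},"force":{"type":"number"}},"required":["steps"]}

```bash
mkdir -p pics
cat > h.py <<'E'
import numpy as np, cv2
from station import telemetry, vision, order, env
def snap(n):
    s=vision.snapshot(n); np.savez('%s.npz'%n,**s); return s
def load(n): return dict(np.load('%s.npz'%n))
def slopes(s,u,v):
    K=np.array([[s['fx'],0,s['cx']],[0,s['fy'],s['cy']],[0,0,1]],float)
    p=np.stack([(np.asarray(u,float)-s['cx'])/s['fx'],(np.asarray(v,float)-s['cy'])/s['fy']],-1)
    q=p.copy()
    for _ in range(15): q=p/(1+s['k1']*(q**2).sum(-1,keepdims=True))
    return q
def on_plane(s,u,v,z):
    q=slopes(s,u,v); d=np.concatenate([q,np.ones(q.shape[:-1]+(1,))],-1)
    T=s['world_from_camera']; d=d@T[:3,:3].T; o=T[:3,3]
    return o+d*((z-o[2])/d[...,2])[...,None]
def cloud(s):
    v,u=np.mgrid[:384,:512]; q=slopes(s,u,v); z=s['z_map'][...,None]
    P=np.concatenate([q*z,z],-1); T=s['world_from_camera']
    return P@T[:3,:3].T+T[:3,3]
def proj(s,P):
    T=np.linalg.inv(s['world_from_camera']); p=np.asarray(P)@T[:3,:3].T+T[:3,3]
    q=p[...,:2]/p[...,2:]; q=q*(1+s['k1']*(q**2).sum(-1,keepdims=True))
    return q*[s['fx'],s['fy']]+[s['cx'],s['cy']]
E
python3 - <<'E'
from h import *
st=telemetry.read_state(); print(st, env.nose_length)
for n in ['top','side','wrist']:
    s=snap(n); cv2.imwrite(f'pics/{n}0.png',s['color'][...,::-1]); print(n,s['fx'],s['k1'],s['world_from_camera'].round(3).tolist())
a=[cv2.imread(f'pics/{n}0.png') for n in ['top','side']]
cv2.imwrite('pics/top0b.png',cv2.resize(a[0],(800,600)))
E
```

```text
{'clock': 0.0, 'joint_positions': array([-7.60530960e+01,  7.51605966e+00,  8.53289815e+01,  9.75301447e-04,
        8.72623403e+01, -4.89493812e+00]), 'joint_vel': array([-0.03433707, -0.00022871,  0.02345585,  0.01890882, -0.05116715,
       -0.00725972]), 'effort': array([ 2.07138852e-03, -5.69395959e+01, -5.00545979e+01, -1.63621885e-04,
        1.49147987e-02, -1.59228705e-05]), 'tcp_pos': array([ 0.19365242, -0.56732179,  0.23823736]), 'eef_rot': array([[ 9.46413969e-01,  3.22955739e-01, -4.35213099e-04],
       [ 3.22955984e-01, -9.46412230e-01,  1.82300564e-03],
       [ 1.76859136e-04, -1.86587268e-03, -9.99998244e-01]]), 'contact_force': array([-0.86476333, -0.32514424,  0.26209946]), 'torque': array([-0.06394676, -0.028324  , -0.03437788]), 'gripper_force': 0.0, 'opening': 0.08515575390027884} 0.008
top 356.01058399122434 0.03621618846594537 [[0.004, -0.98, 0.198, 0.412], [-1.0, -0.006, -0.01, 0.061], [0.011, -0.198, -0.98, 1.137], [0.0, 0.0, 0.0, 1.0]]
side 447.99260082899764 -0.1316670024702381 [[-0.993, -0.055, 0.102, 0.471], [-0.116, 0.495, -0.861, 1.121], [-0.003, -0.867, -0.498, 0.745], [0.0, 0.0, 0.0, 1.0]]
wrist 282.95294968814864 -0.06773537265010825 [[0.323, -0.909, -0.262, 0.26], [-0.946, -0.311, -0.088, -0.544], [-0.001, 0.276, -0.961, 0.373], [0.0, 0.0, 0.0, 1.0]]
```

View pics/top0b.png

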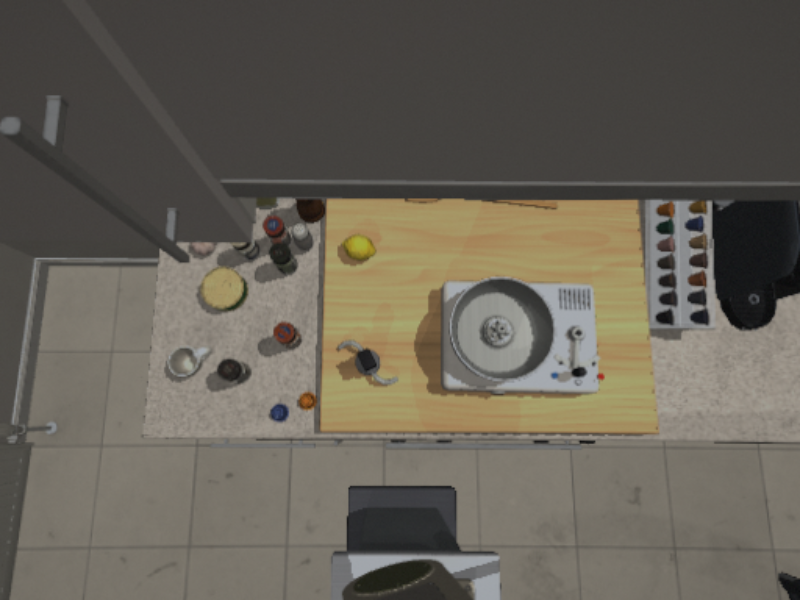

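View pics/side0.png

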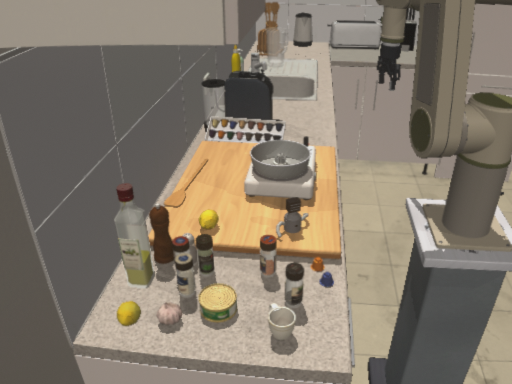

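The top view (800x600) shows the lever in neutral, with the knob near (579,371), the red dot at (601,377), the blue dot at (555,376), the spindle at (498,331) and the tool's grip block at (368,361). The side view shows the tool next to the mixer at (292,215), with spice_jar_5 at (268,255).

```bash
cat > m1.py <<'E'
from h import *
s=load('top'); C=cloud(s); im=s['color'].astype(int); hsv=cv2.cvtColor(s['color'],cv2.COLOR_RGB2HSV)
def med(u,v,r=2): return np.nanmedian(C[v-r:v+r+1,u-r:u+r+1].reshape(-1,3),0).round(4)
print('board',med(310,250),med(230,150),'deck',med(365,238),med(375,205),'grip',med(235,231))
R,G,B=im[...,0],im[...,1],im[...,2]
deck=med(365,238)[2]
def blobs(name,m,z,lo,hi):
    n,l,st,c=cv2.connectedComponentsWithStats(m.astype(np.uint8))
    for i in range(1,n):
        if lo<=st[i,4]<=hi and 275<c[i][0]<400 and 170<c[i][1]<260: print(name,c[i].round(1),st[i,4],on_plane(s,*c[i],z).round(4))
blobs('red',(R>130)&(G<90)&(B<90),deck,4,60)
blobs('blue',(B>120)&(R<90),deck,4,60)
dark=(im.max(-1)<60)
blobs('knob',dark,deck+.051,8,300)
m=dark.copy(); 
n,l,st,c=cv2.connectedComponentsWithStats(m.astype(np.uint8))
for i in range(1,n):
    if 215<c[i][0]<255 and 215<c[i][1]<250 and st[i,4]>20: print('grip',c[i],st[i],)
# rim circle by depth
P=C.reshape(-1,3); zr=deck+.055
sel=(abs(P[:,2]-zr)<.006)&(P[:,1]<.0)&(P[:,1]>-.4)&(P[:,0]>.3)&(P[:,0]<.75)
q=P[sel][:,:2]; print(len(q))
from scipy.optimize import least_squares
c0=on_plane(s,498/1.5625,331/1.5625,zr-.0)[:2]
q=q[abs(np.hypot(*(q-c0).T)-.09)<.02]
f=least_squares(lambda p:np.hypot(q[:,0]-p[0],q[:,1]-p[1])-p[2],[*c0,.093],loss='soft_l1',f_scale=.002); print('rim',f.x,len(q))
# deck outline
sel=(abs(P[:,2]-deck)<.006)&(P[:,1]<.1)&(P[:,1]>-.4)&(P[:,0]>.3)&(P[:,0]<.75)
q=P[sel][:,:2].astype(np.float32); print('deck rect',cv2.minAreaRect(q))
# tool points
g=med(235,231); sel=(np.hypot(*(P[:,:2]-g[:2]).T)<.09)&(P[:,2]>.02)
t=P[sel]; print('tool zmax',np.percentile(t[:,2],[50,90,99])); top=t[t[:,2]>np.percentile(t[:,2],99)-.012][:,:2].astype(np.float32); print('griptop',top.mean(0),cv2.minAreaRect(top),len(top))
a=s['color'][205:260,205:265,::-1]; b=s['color'][170:255,275:395,::-1]
o=np.zeros((600,800,3),np.uint8); x=cv2.resize(b,None,fx=6,fy=6,interpolation=cv2.INTER_CUBIC)[:,:480]; 
x=cv2.resize(s['color'][185:250,280:390,::-1],(480,284),interpolation=cv2.INTER_CUBIC); y=cv2.resize(a,(320,293),interpolation=cv2.INTER_CUBIC)
o[:284,:480]=x; o[:293,480:]=y
w=load('wrist')['color'][...,::-1]; o[300:,:400]=cv2.resize(w,(400,300))
sd=load('side')['color'][185:260,240:340,::-1]; o[300:,400:]=cv2.resize(sd,(400,300),interpolation=cv2.INTER_CUBIC)
cv2.imwrite('pics/crop1.png',o)
E
python3 m1.py
```

```text
board [ 0.453  -0.1313  0.0781] [0.7613 0.1116 0.0688] deck [ 0.4883 -0.2858  0.0877] [ 0.5863 -0.3247  0.0887] grip [0.5035 0.0914 0.121 ]
red [384.2 240.4] 12 [ 0.4819 -0.3442  0.0877]
blue [354.7 239.9] 9 [ 0.4827 -0.2581  0.0877]
knob [349.7 223.9] 10 [ 0.5238 -0.2312  0.1387]
knob [342.6 232.8] 14 [ 0.4988 -0.2102  0.1387]
knob [369.8 237.7] 40 [ 0.4858 -0.2849  0.1387]
grip [234.27433628 230.16814159] [229 224  12  15 113]
422
rim [ 0.56330205 -0.15107214  0.09335923] 391
deck rect ((0.5583088994026184, -0.13073945045471191), (0.43826133012771606, 0.20975826680660248), 89.38792419433594)
tool zmax [0.87100465 0.93101709 0.93992067]
griptop [0.57356703 0.08933643] ((0.5736792087554932, 0.09105107188224792), (0.11484913527965546, 0.0035737259313464165), 89.6661148071289) 2583
```

View pics/crop1.png

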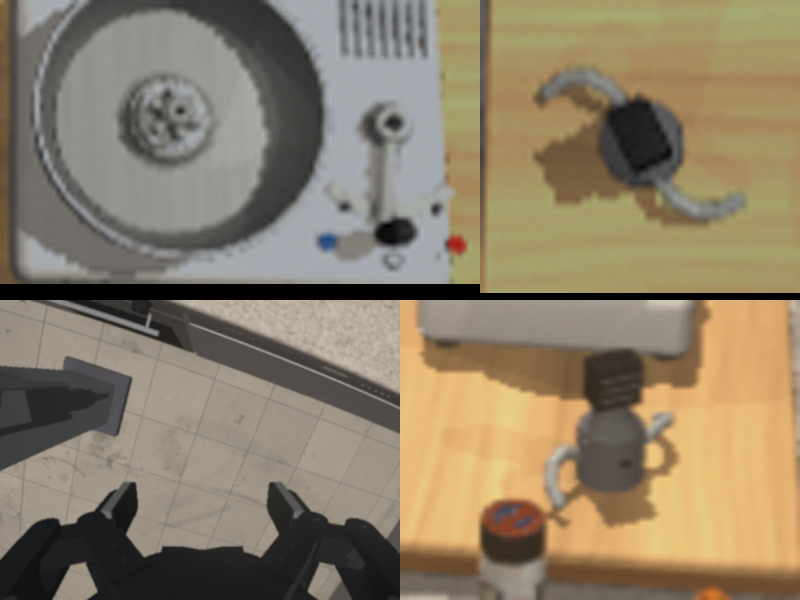

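Call:
step_arm(steps=[[[0.69,-0.48,0],[0,0,0.47],1],[[0.69,-0.48,0],[0,0,0.47],1],[[0.69,-0.48,0],[0,0,0.47],1],[[0.69,-0.48,0],[0,0,0.47],1],[[0.69,-0.48,0],[0,0,0.47],1],[[0.69,-0.48,0],[0,0,0.47],1],[[0.69,-0.48,0],[0,0,0.47],1],[[0.69,-0.48,0],[0,0,0.47],1]])

```text
clock: 1.15
tcp_pos: [0.3351, -0.424, 0.239]
eef_rot: [[1.0, -0.001, -0.0], [-0.001, -1.0, 0.0], [-0.0, -0.0, -1.0]]
contact_force: [0.4, 0.2, -0.8]
opening: 0.0855
gripper_force: 0.0
```

Call:
step_arm(steps=[[[0.6,-0.58,0],[0,0,0],1],[[0.6,-0.58,0],[0,0,0],1],[[0.6,-0.58,0],[0,0,0],1],[[0.6,-0.58,0],[0,0,0],1],[[0.6,-0.58,0],[0,0,0],1],[[0.6,-0.58,0],[0,0,0],1],[[0.5,-0.58,0],[0,0,0],1],[[0,0,0],[0,0,0],1]])

```text
clock: 2.15
tcp_pos: [0.4582, -0.3017, 0.2389]
eef_rot: [[1.0, 0.003, -0.0], [0.003, -1.0, 0.001], [-0.0, -0.001, -1.0]]
contact_force: [-0.0, 0.1, 0.5]
opening: 0.0853
gripper_force: 0.0
```

```bash
cat > m2.py <<'E'
from h import *
s=snap('wrist'); st=telemetry.read_state(); print(st['tcp_pos'].round(4),st['eef_rot'].round(3).tolist(),st['joint_positions'].round(1))
C=cloud(s); im=s['color'].astype(int)
for name,P in dict(piv=[.5613,-.3019,.088],knobN=[.4863,-.3012,.139],red=[.4819,-.3442,.088],spn=[.563,-.1515,.137]).items(): print(name,proj(s,P).round(0))
dark=im.max(-1)<60
n,l,q,c=cv2.connectedComponentsWithStats(dark.astype(np.uint8))
for i in range(1,n):
    if 30<q[i,4]<6000: print(q[i],c[i].round(1),np.median(C[l==i],0).round(4),np.percentile(C[l==i][:,2],95).round(4))
cv2.imwrite('pics/w1.png',s['color'][...,::-1])
t=load('top');print('top proj', proj(t,[.5613,-.3019,.088]),proj(t,[.4863,-.3012,.139]))
Ct=cloud(t); print('board z',Ct[250,250],Ct[170,300],Ct[250,400])
E
python3 m2.py
```

```text
[ 0.4577 -0.3024  0.2389] [[1.0, 0.002, -0.001], [0.002, -1.0, 0.0], [-0.001, -0.0, -1.0]] [-38.8  -0.4  93.5  -0.   86.9  51.1]
piv [260.  70.]
knobN [259. 158.]
red [301. 153.]
spn [73. 64.]
[153   0  15   5  39] [161.1   1.3] [ 0.6169 -0.2181  0.1061] 0.1226
[432   0  29  21 473] [446.6   8.2] [ 0.6363 -0.5047  0.0431] 0.0526
[483   0  29  20 477] [497.4   8. ] [ 0.6331 -0.547   0.068 ] 0.078
[420  25  28  31 575] [435.1  40.7] [ 0.6022 -0.4966  0.0413] 0.05
[479  29  31  27 604] [495.2  42.4] [ 0.598  -0.547   0.0716] 0.0809
[255  64   9   9  50] [258.6  68.4] [ 0.5602 -0.3004  0.1073] 0.1084
[240 143  17  22 290] [248.3 153.8] [ 0.4893 -0.2923  0.1386] 0.1401
top proj [367.99553404 213.33039349] [375.66381205 237.52480024]
board z [0.45380362 0.04733439 0.03090592] [ 0.70915843 -0.11280565  0.02761745] [ 0.45715103 -0.41365621  0.02667284]
```

View pics/w1.png

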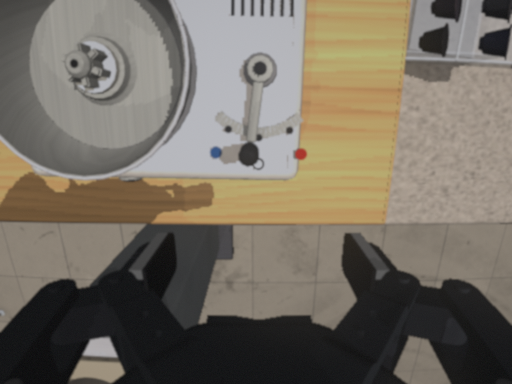

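The wrist view shows the knob at (248,154), which works out to (0.4885,-0.291) with its top at 0.139. The pivot is at (259,68), the red dot at (301,154) and the spindle nose at (78,63). The lever is in neutral.

Call:
step_arm(steps=[[[0.25,-0.1,0.5],[0,0,0],1],[[0.25,-0.1,0.5],[0,0,0],1],[[0.25,-0.1,0.5],[0,0,0],1],[[0.25,-0.08,0.5],[0,0,0],1],[[0,0,0.5],[0,0,0],1],[[0,0,0.5],[0,0,0],1],[[0,0,0.5],[0,0,0],1],[[0,0,0.5],[0,0,0],1]])

```text
clock: 3.2
tcp_pos: [0.4875, -0.2916, 0.1184]
eef_rot: [[1.0, 0.0, 0.0], [0.0, -1.0, -0.0], [0.0, 0.0, -1.0]]
contact_force: [-0.4, -0.4, -0.4]
opening: 0.0855
gripper_force: 0.0
```

Call:
step_arm(steps=[[[0,0,0],[0,0,0],-1],[[0,0,0],[0,0,0],-1],[[0,0,0],[0,0,0],-1],[[0,0,0],[0,0,0],-1],[[0,0,0],[0,0,0],-1],[[0,0,0],[0,0,0],-1],[[0,0,0],[0,0,0],-1],[[0,0,0],[0,0,0],-1]], force=25)

```text
clock: 4.2
tcp_pos: [0.488, -0.2919, 0.1201]
eef_rot: [[1.0, 0.001, 0.001], [0.001, -1.0, -0.001], [0.001, 0.001, -1.0]]
contact_force: [-0.8, 0.1, 5.4]
opening: 0.0169
gripper_force: 27.2
```

Call:
step_arm(steps=[[[-0.05,0.27,0],[0,0,0],-1],[[0,0.27,0],[0,0,0],-1],[[0.05,0.27,0],[0,0,0],-1],[[0.06,0.27,0],[0,0,0],-1],[[0.08,0.27,0],[0,0,0],-1],[[0.1,0.27,0],[0,0,0],-1],[[0,0,0],[0,0,0],-1],[[0,0,0],[0,0,0],-1]])

```text
clock: 5.2
tcp_pos: [0.4941, -0.3374, 0.1195]
eef_rot: [[1.0, 0.002, -0.003], [0.002, -1.0, 0.005], [-0.003, -0.005, -1.0]]
contact_force: [-6.9, 13.8, 13.7]
opening: 0.0169
gripper_force: 27.4
```

Call:
step_arm(steps=[[[0,-0.1,0],[0,0,0],1],[[0,0,0],[0,0,0],1],[[0,0,0],[0,0,0],1],[[0,0,0],[0,0,0],1],[[0,0,-0.6],[0,0,0],1],[[0,0,-1],[0,0,0],1],[[0,0,-1],[0,0,0],1],[[0,0,-1],[0,0,0],1]])

```text
clock: 6.2
tcp_pos: [0.495, -0.3373, 0.23]
eef_rot: [[1.0, 0.001, 0.001], [0.001, -1.0, -0.001], [0.001, 0.001, -1.0]]
contact_force: [0.3, -0.6, -0.3]
opening: 0.0858
gripper_force: 0.0
```

```bash
cat > m3.py <<'E'
from h import *
for k in ['wrist','top']:
    s=snap(k); C=cloud(s); dark=s['color'].max(-1)<60
    n,l,q,c=cv2.connectedComponentsWithStats(dark.astype(np.uint8))
    for i in range(1,n):
        p=C[l==i]; z=np.percentile(p[:,2],95); p=p[p[:,2]>z-.006]; m=p.mean(0)
        if 8<q[i,4]<3000 and .44<m[0]<.6 and -.37<m[1]<-.25: print(k,q[i],m.round(4),z.round(4),'joint',.5+.009+np.arctan2(-(m[1]+.301),-(m[0]-.5608)))
# tool grip: top face pixels in top view
s=load('top'); hsv=s['color'].astype(int).max(-1)
m=np.zeros((384,512),np.uint8); m[215:250,220:252]=hsv[215:250,220:252]<55
cn=max(cv2.findContours(m,0,cv2.CHAIN_APPROX_NONE)[0],key=len)[:,0].astype(float)
p=on_plane(s,cn[:,0],cn[:,1],.121)[:,:2].astype(np.float32); print('grip rect @top',cv2.minAreaRect(p*1000), on_plane(s,cn[:,0].mean(),cn[:,1].mean(),.105))
E
python3 m3.py
```

```text
wrist [214 106  10  10  79] [ 0.5613 -0.3018  0.1075] 0.1087 joint 2.5941582697293883
wrist [190 166   4   4  13] [ 0.5064 -0.2707  0.0915] 0.0922 joint 0.0011205934692400943
wrist [221 174   4   4  12] [ 0.4983 -0.3011  0.0911] 0.0917 joint 0.5104072790790903
wrist [250 176  18  24 348] [ 0.4975 -0.3368  0.14  ] 0.1399 joint 1.0234048835033245
top [492 168   4   6  11] [ 0.5466 -0.2962  0.635 ] 0.6375 joint 0.1820121267701188
top [478 187   6   7  10] [ 0.519  -0.2733  0.6366] 0.6386 joint -0.07733052226400272
top [469 197   7   8  20] [ 0.5025 -0.2608  0.6357] 0.6381 joint -0.09466296720097389
top [381 198  51  42 791] [ 0.4989 -0.29    0.4394] 0.4216 joint 0.3325274486502437
top [458 203  12  12  28] [ 0.4924 -0.2527  0.6347] 0.6365 joint -0.10564100433444645
top [429 205  15  21  74] [ 0.4905 -0.2516  0.5513] 0.5525 joint -0.10385941176099445
top [465 235  16   7  55] [ 0.4577 -0.315   0.542 ] 0.5439 joint 0.6442938658566312
grip rect @top ((506.7526550292969, 93.5896224975586), (35.68888473510742, 24.131071090698242), 26.791967391967773) [0.50787638 0.09344991 0.105     ]
```

Call:
step_arm(steps=[[[0,-0.95,0],[0,0,0],1],[[0,-0.95,0],[0,0,0],1],[[0,-0.95,0],[0,0,0],1],[[0,-0.95,0],[0,0,0],1],[[0,-0.95,0],[0,0,0],1],[[0,-0.95,0],[0,0,0],1],[[0,-0.95,0],[0,0,0],1],[[0,-0.95,0],[0,0,0],1]])

```text
clock: 7.3
tcp_pos: [0.4945, -0.1081, 0.2275]
eef_rot: [[1.0, 0.001, 0.0], [0.001, -1.0, -0.0], [0.0, 0.0, -1.0]]
contact_force: [1.3, -0.1, -0.6]
opening: 0.0852
gripper_force: 0.0
```

Call:
step_arm(steps=[[[0.24,-0.81,0],[0,0,-0.67],1],[[0.24,-0.81,0],[0,0,-0.67],1],[[0.24,-0.81,0],[0,0,-0.67],1],[[0.24,-0.81,0],[0,0,-0.67],1],[[0.24,-0.81,0],[0,0,-0.67],1],[[0.24,-0.81,0],[0,0,-0.67],1],[[0.24,-0.81,0],[0,0,-0.67],1],[[0.24,-0.81,0],[0,0,-0.67],1]])

```text
clock: 8.3
tcp_pos: [0.5111, 0.092, 0.2274]
eef_rot: [[0.891, 0.453, 0.0], [0.453, -0.891, 0.0], [0.0, 0.0, -1.0]]
contact_force: [0.4, -0.5, 0.7]
opening: 0.0854
gripper_force: 0.0
```

```bash
cat > m4.py <<'E'
from h import *
s=snap('wrist'); st=telemetry.read_state(); print(st['tcp_pos'].round(4),st['eef_rot'].round(3).tolist())
C=cloud(s); sel=(abs(C[...,2]-.119)<.006)&(np.hypot(C[...,0]-.507,C[...,1]-.0935)<.035)
print(sel.sum()); vv,uu=np.nonzero(sel); print(uu.min(),uu.max(),vv.min(),vv.max())
p=C[sel]; print(p[:,2].mean(),cv2.minAreaRect((p[:,:2]*1000).astype(np.float32)),p.mean(0))
h=(abs(C[...,2]-.065)<.02)&(np.hypot(C[...,0]-.507,C[...,1]-.0935)<.04); print(np.median(C[h],0))
cv2.imwrite('pics/w2.png',s['color'][...,::-1])
E
python3 m4.py
```

```text
[0.5106 0.0946 0.2274] [[0.89, 0.457, -0.0], [0.457, -0.89, 0.002], [0.001, -0.002, -1.0]]
1061
242 269 168 207
0.12070926807938015 ((509.0149230957031, 94.11976623535156), (35.68077850341797, 24.2729434967041), 27.75346565246582) [0.50998491 0.09455584 0.12070927]
[0.52270477 0.10404405 0.07044592]
```

View pics/w2.png

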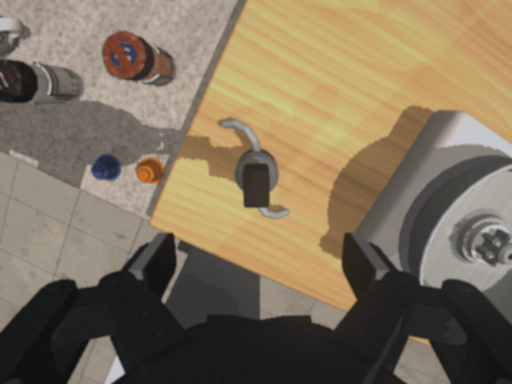

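The wrist view shows the grip block at (256,187), square to the fingers and centred between them. It measures (0.509,0.094), 36 x 24 mm, with the top at z 0.121.

Call:
step_arm(steps=[[[-0.03,0,0.55],[0,0,0],1],[[-0.03,0,0.55],[0,0,0],1],[[0,0,0.55],[0,0,0],1],[[0,0,0.55],[0,0,0],1],[[0,0,0.55],[0,0,0],1],[[0,0,0.55],[0,0,0],1],[[0,0,0.55],[0,0,0],1],[[0,0,0.55],[0,0,0],1]])

```text
clock: 9.35
tcp_pos: [0.5097, 0.0904, 0.0942]
eef_rot: [[0.892, 0.452, 0.0], [0.452, -0.892, 0.0], [0.0, 0.0, -1.0]]
contact_force: [-0.0, -0.6, -0.1]
opening: 0.0854
gripper_force: 0.0
```

Call:
step_arm(steps=[[[0,0,0],[0,0,0],-1],[[0,0,0],[0,0,0],-1],[[0,0,0],[0,0,0],-1],[[0,0,0],[0,0,0],-1],[[0,0,0],[0,0,0],-1],[[0,0,0],[0,0,0],-1],[[0,0,0],[0,0,0],-1],[[0,0,0],[0,0,0],-1]], force=60)

```text
clock: 10.35
tcp_pos: [0.5102, 0.0905, 0.096]
eef_rot: [[0.892, 0.452, 0.001], [0.452, -0.892, 0.0], [0.001, 0.0, -1.0]]
contact_force: [0.1, 1.3, 5.6]
opening: 0.0232
gripper_force: 63.1
```

Call:
step_arm(steps=[[[0,0,-0.3],[0,0,0],-1],[[0,0,-0.7],[0,0,0],-1],[[0,0,-0.8],[0,0,0],-1],[[0,0,-0.8],[0,0,0],-1],[[0,0,-0.8],[0,0,0],-1],[[0,0,-0.8],[0,0,0],-1],[[0,0,-0.8],[0,0,0],-1],[[0,0,-0.5],[0,0,0],-1]])

```text
clock: 11.35
tcp_pos: [0.5097, 0.0903, 0.2615]
eef_rot: [[0.892, 0.451, 0.001], [0.451, -0.892, -0.0], [0.001, 0.0, -1.0]]
contact_force: [0.8, 0.7, -2.3]
opening: 0.0233
gripper_force: 61.9
```

Call:
step_arm(steps=[[[-0.47,0.9,0],[0,0,0.67],-1],[[-0.47,0.9,0],[0,0,0.67],-1],[[-0.47,0.9,0],[0,0,0.67],-1],[[-0.47,0.9,0],[0,0,0.67],-1],[[-0.47,0.9,0],[0,0,0.67],-1],[[-0.47,0.9,0],[0,0,0.67],-1],[[-0.47,0.9,0],[0,0,0.67],-1],[[-0.47,0.9,0],[0,0,0.67],-1]])

```text
clock: 12.35
tcp_pos: [0.4567, -0.1462, 0.2597]
eef_rot: [[1.0, -0.001, -0.001], [-0.001, -1.0, 0.0], [-0.001, -0.0, -1.0]]
contact_force: [-0.3, -0.2, -1.9]
opening: 0.0231
gripper_force: 62.0
```

Call:
step_arm(steps=[[[0,0,0],[0,0,0],-1],[[0,0,0],[0,0,0],-1],[[0,0,0],[0,0,0],-1],[[0,0,0],[0,0,0],-1],[[0,0,0],[0,0,0],-1],[[0,0,0],[0,0,0],-1],[[0,0,0],[0,0,0],-1],[[0,0,0],[0,0,0],-1]])

```text
clock: 13.35
tcp_pos: [0.4576, -0.1454, 0.2603]
eef_rot: [[1.0, 0.001, 0.0], [0.001, -1.0, -0.0], [0.0, 0.0, -1.0]]
contact_force: [-0.7, -0.5, -2.9]
opening: 0.0234
gripper_force: 61.9
```

```bash
cat > m5.py <<'E'
from h import *
s=snap('wrist'); st=telemetry.read_state(); print(st['tcp_pos'].round(4),st['eef_rot'].round(3).tolist(),st['contact_force'])
C=cloud(s)
def med(m): return len(C[m]),C[m].mean(0).round(4)
d=np.hypot(C[...,0]-.5627,C[...,1]+.1515)
print('nose px',proj(s,[.5627,-.1515,.137]),'nose',med((d<.025)&(abs(C[...,2]-.137)<.004)))
print('spl',med((d<.03)&(abs(C[...,2]-.129)<.002)),'rim', end=' ')
q=C[(abs(C[...,2]-.143)<.004)&(d>.08)&(d<.11)][:,:2]
from scipy.optimize import least_squares
f=least_squares(lambda p:np.hypot(q[:,0]-p[0],q[:,1]-p[1])-p[2],[.563,-.1515,.093],loss='soft_l1',f_scale=.002); print(f.x,len(q))
cv2.imwrite('pics/w3full.png',s['color'][...,::-1])
# rectify: top-down view at z=.129 plane, 60x60mm at 0.15mm/px
g=np.arange(-.03,.03,.00015); X,Y=np.meshgrid(.5627+g[::-1],-.1515+g[::-1],indexing='ij')
uv=proj(s,np.stack([X,Y,np.full_like(X,.129)],-1)).astype(np.float32)
r=cv2.remap(s['color'],uv[...,0],uv[...,1],cv2.INTER_CUBIC)[...,::-1]
o=np.zeros((400,800,3),np.uint8); o[:,:400]=r[:400,:400]; o[:300,400:]=cv2.resize(s['color'][...,::-1],(400,300)); cv2.imwrite('pics/w3.png',o)
E
python3 m5.py
```

```text
[ 0.4576 -0.1454  0.2603] [[1.0, 0.001, 0.0], [0.001, -1.0, 0.0], [0.0, -0.0, -1.0]] [ 0.17704866  0.04967165 -1.47383458]
nose px [266.24799428  63.90466859] nose (526, array([ 0.5634, -0.1518,  0.1363]))
spl (271, array([ 0.5628, -0.1512,  0.1288])) rim [ 0.5634134  -0.15181565  0.09257707] 3014
```

View pics/w3.png

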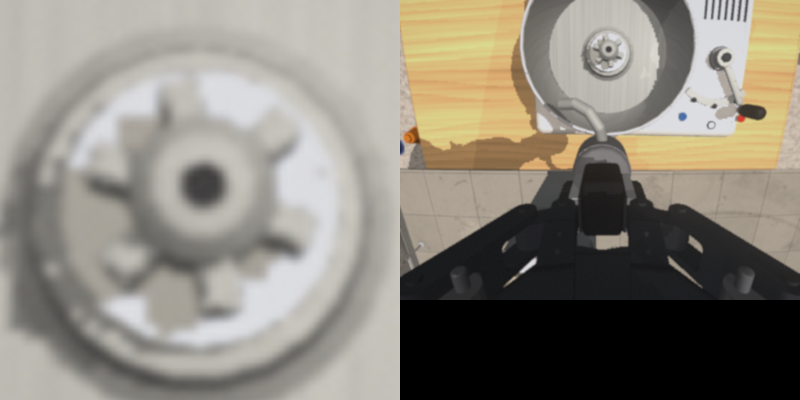

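The rectified crop shows six ridges at (180,100), (280,130), (292,232), (218,288), (125,265) and (112,165) about the centre (201,197). The spline angle is therefore about +10.7° (mod 60), with the spindle at (0.5633,-0.1517). The lever is at the red dot.

Call:
step_arm(steps=[[[0.43,0.07,0],[0,0,-0.27],-1],[[0.43,0.07,0],[0,0,-0.27],-1],[[0.43,0.07,0],[0,0,-0.27],-1],[[0.43,0.07,0],[0,0,-0.27],-1],[[0.43,0.07,0],[0,0,-0.27],-1],[[0.43,0.07,0],[0,0,-0.27],-1],[[0.44,0.06,0],[0,0,-0.27],-1],[[0.44,0.06,0],[0,0,-0.25],-1]])

```text
clock: 14.4
tcp_pos: [0.563, -0.1529, 0.2602]
eef_rot: [[0.982, 0.188, -0.0], [0.188, -0.982, 0.0], [-0.0, -0.0, -1.0]]
contact_force: [-0.3, -0.0, -2.4]
opening: 0.0231
gripper_force: 61.9
```

Call:
step_arm(steps=[[[0,0,0.3],[0,0,0],-1],[[0,0,0.3],[0,0,0],-1],[[0,0,0.3],[0,0,0],-1],[[0,0,0.2],[0,0,0],-1],[[0,0,0],[0,0,0],-1],[[0,0,0],[0,0,0],-1],[[0,0,0],[0,0,0],-1],[[0,0,0],[0,0,0],-1]])

```text
clock: 15.4
tcp_pos: [0.5623, -0.153, 0.2276]
eef_rot: [[0.982, 0.186, 0.0], [0.186, -0.982, -0.0], [0.0, 0.0, -1.0]]
contact_force: [-0.7, -0.6, -2.7]
opening: 0.0234
gripper_force: 62.0
```

```bash
cat > m6.py <<'E'
from h import *
st=telemetry.read_state(); T=st['tcp_pos']; print(T.round(4),st['eef_rot'].round(3).tolist(),st['contact_force'].round(1))
o=np.zeros((600,800,3),np.uint8)
for n,(x,y) in {'side':(0,0),'top':(400,0),'wrist':(0,300)}.items():
    s=snap(n); C=cloud(s); c=s['color'][...,::-1]
    if n!='wrist':
        u,v=proj(s,[.563,-.152,.16]).astype(int); c=c[max(v-45,0):v+45,max(u-60,0):u+60]
    o[y:y+300,x:x+400]=cv2.resize(c,(400,300),interpolation=cv2.INTER_CUBIC)
    z=T[2]-.068
    for nm,lo,hi in [('griptop',z+.088,z+.097),('hub',z+.003,z+.04)]:
        m=(C[...,2]>lo)&(C[...,2]<hi)&(np.hypot(C[...,0]-.563,C[...,1]+.152)<.035); 
        if m.sum()>20: print(n,nm,m.sum(),C[m].mean(0).round(4))
cv2.imwrite('pics/c6.png',o)
E
python3 m6.py
```

```text
[ 0.5623 -0.153   0.2276] [[0.982, 0.186, 0.0], [0.186, -0.982, -0.0], [0.0, 0.0, -1.0]] [-0.7 -0.6 -2.7]
side griptop 38 [ 0.5606 -0.1377  0.2521]
side hub 193 [ 0.5593 -0.1353  0.1817]
wrist griptop 4313 [ 0.5655 -0.1519  0.2525]
wrist hub 1156 [ 0.5827 -0.1477  0.1878]
```

View pics/c6.png

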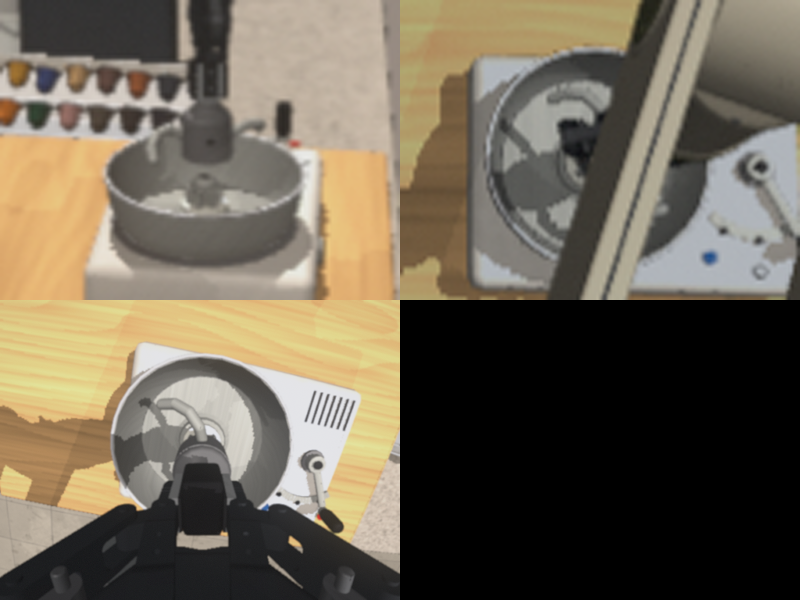

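The side crop shows the hub at (208,135) directly over the nose at (205,190), upright. The lever is still in the slow notch. I'll lower it now.

Call:
step_arm(steps=[[[0.03,-0.04,0.2],[0,0,0],-1],[[0,0,0.2],[0,0,0],-1],[[0,0,0.15],[0,0,0],-1],[[0,0,0.15],[0,0,0],-1],[[0,0,0.1],[0,0,0],-1],[[0,0,0.1],[0,0,0],-1],[[0,0,0.06],[0,0,0],-1],[[0,0,0],[0,0,0],-1]])

```text
clock: 16.55
tcp_pos: [0.5628, -0.1515, 0.1984]
eef_rot: [[0.982, 0.186, -0.0], [0.186, -0.982, 0.0], [-0.0, -0.0, -1.0]]
contact_force: [-0.3, -0.3, -1.1]
opening: 0.0227
gripper_force: 62.0
```

Call:
step_arm(steps=[[[0,0,0.04],[0,0,0],-1],[[0,0,0.04],[0,0,0],-1],[[0,0,0.04],[0,0,0],-1],[[0,0,0.04],[0,0,0],-1],[[0,0,0.04],[0,0,0],-1],[[0,0,0],[0,0,0],-1],[[0,0,0],[0,0,0],-1],[[0,0,0],[0,0,0],-1]])

```text
clock: 17.55
tcp_pos: [0.5628, -0.1516, 0.1925]
eef_rot: [[0.982, 0.186, 0.0], [0.186, -0.982, -0.0], [0.0, 0.0, -1.0]]
contact_force: [0.5, -1.0, -2.0]
opening: 0.0234
gripper_force: 62.0
```

Call:
step_arm(steps=[[[0,0,0.06],[0,0,0],-1],[[0,0,0.06],[0,0,0],-1],[[0,0,0.06],[0,0,0],-1],[[0,0,0.06],[0,0,0],-1],[[0,0,0.06],[0,0,0],-1],[[0,0,0.05],[0,0,0],-1],[[0,0,0],[0,0,0],-1],[[0,0,0],[0,0,0],-1]])

```text
clock: 18.55
tcp_pos: [0.5628, -0.1516, 0.1819]
eef_rot: [[0.982, 0.186, -0.0], [0.186, -0.982, -0.0], [-0.0, -0.0, -1.0]]
contact_force: [1.8, -0.6, -2.9]
opening: 0.0231
gripper_force: 62.0
```

Call:
step_arm(steps=[[[0,0,0.06],[0,0,0],-1],[[0,0,0.06],[0,0,0],-1],[[0,0,0.06],[0,0,0],-1],[[0,0,0.06],[0,0,0],-1],[[0,0,0.06],[0,0,0],-1],[[0,0,0.03],[0,0,0],-1],[[0,0,0],[0,0,0],-1],[[0,0,0],[0,0,0],-1]], force=90)

```text
clock: 19.55
tcp_pos: [0.563, -0.1515, 0.1732]
eef_rot: [[0.982, 0.186, 0.001], [0.186, -0.982, -0.0], [0.001, 0.0, -1.0]]
contact_force: [-3.1, 1.4, 6.6]
opening: 0.0228
gripper_force: 92.1
```

Call:
step_arm(steps=[[[0,0,0.03],[0,0,0],-1],[[0,0,0.03],[0,0,0],-1],[[0,0,0.03],[0,0,0],-1],[[0,0,0.03],[0,0,0],-1],[[0,0,0],[0,0,0],-1],[[0,0,0],[0,0,0],-1],[[0,0,0],[0,0,0],-1],[[0,0,0],[0,0,0],-1]])

```text
clock: 20.55
tcp_pos: [0.5633, -0.1515, 0.1721]
eef_rot: [[0.982, 0.187, 0.002], [0.187, -0.982, -0.001], [0.002, 0.001, -1.0]]
contact_force: [-10.2, 3.4, 22.9]
opening: 0.0229
gripper_force: 94.3
```

Call:
step_arm(steps=[[[-0.02,0,0.02],[0,0,0],-1],[[-0.02,0,0.02],[0,0,0],-1],[[0,0,0],[0,0,0],-1],[[0,0,0],[0,0,0],-1],[[0,0,0],[0,0,0],-1],[[0,0,0],[0,0,0],-1],[[0,0,0],[0,0,0],-1],[[0,0,0],[0,0,0],-1]])

```text
clock: 21.55
tcp_pos: [0.5631, -0.1516, 0.1721]
eef_rot: [[0.982, 0.187, 0.004], [0.187, -0.982, -0.001], [0.004, 0.001, -1.0]]
contact_force: [-8.8, 6.1, 25.7]
opening: 0.0225
gripper_force: 94.8
```

```bash
cat > m7.py <<'E'
from h import *
st=telemetry.read_state(); print(st['tcp_pos'].round(4),st['contact_force'].round(1),st['torque'].round(2),st['gripper_force'])
s=snap('wrist'); C=cloud(s)
m=(C[...,2]>.18)&(C[...,2]<.205)&(np.hypot(C[...,0]-.563,C[...,1]+.152)<.015)
print(np.percentile(C[m][:,2],[50,75,90]))
dark=s['color'].max(-1)<60; n,l,q,c=cv2.connectedComponentsWithStats(dark.astype(np.uint8))
d=dark&(C[...,2]>.132)&(C[...,2]<.145)&(C[...,0]<.53)&(C[...,1]<-.31)&(C[...,1]>-.37); print('knob',d.sum(),C[d].mean(0).round(4))
sd=snap('side'); o=np.zeros((600,800,3),np.uint8)
u,v=proj(sd,[.563,-.152,.14]).astype(int)
o[:300,:400]=cv2.resize(sd['color'][max(v-45,0):v+45,max(u-60,0):u+60,::-1],(400,300),interpolation=cv2.INTER_CUBIC)
o[:,400:]=cv2.resize(s['color'][...,::-1],(800,600))[:,150:550]
cv2.imwrite('pics/c7.png',o)
E
python3 m7.py
```

```text
[ 0.5631 -0.1516  0.1721] [-8.8  6.1 25.7] [0.92 1.71 0.  ] 94.80109333992004
[0.19753138 0.1979972  0.20097895]
knob 19 [ 0.5033 -0.3352  0.1348]
```

View pics/c7.png

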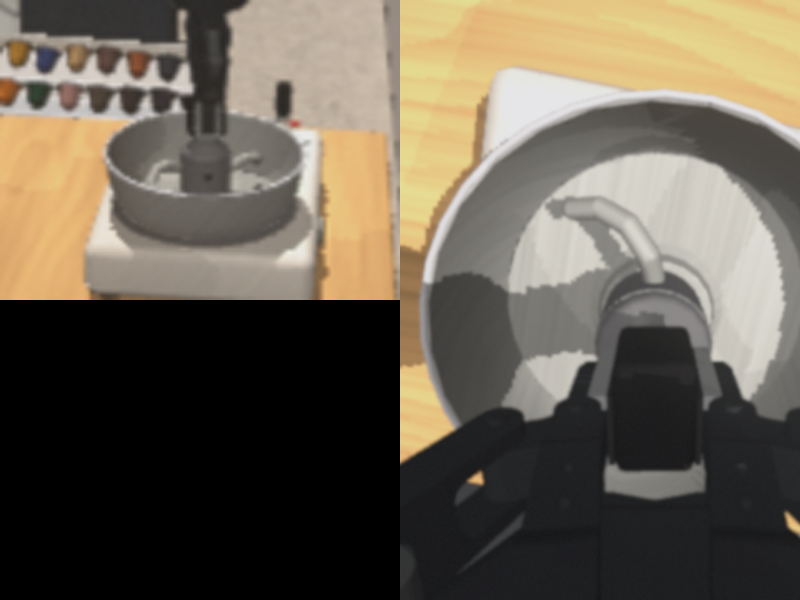

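The side crop shows the hub at (207,165) down on the chimney, with the lever knob still beside the red dot. The grip top is at 0.1975 (0.197 expected), and the tool went in 76.1 mm above its board height (76 expected). The pressing force is 26 N, so it is seated.

```bash
python3 -c "
from station import order
print(order.job_done())"
```

```text
the job is handed in; nothing more can be done
None
```

I handed the job in at about 22 s on the robot's clock: the lever is in the red-dot slow notch, and the dough tool is meshed on the spindle and pressed fully home (about 26 N), still gripped for your clip; no verdict came back.

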